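# Feed a nut tray past a spring gate

## Task

Push the blue tray of nuts along its channel until it is fully home against the black end stop. The red spring gate bars the way: press the yellow treadle down with one fingertip before the tray reaches the gate, and keep it pressed while another fingertip pushes the tray's upright rear plate until the tray body is right past the gate; then let go so that the gate drops shut behind it. Only push: do not grip or lift the tray or its nuts, and leave the paint jar, pliers and tape measure alone.

Things in the scene. Friction and masses are not known exactly. Their poses are not given: they have to be found in the camera images.
- channel: Fixed feed channel: 346 x 72 mm aluminium plate 4 mm thick (channel floor 4 mm above the bench), two grey guide rails 44 mm apart, tops 16 mm above the bench. Origin: on the bench, on the centre line, in the gate's plane. x = feed direction, y = towards the treadle side, z up. Runs from x = -230 mm to the end stop. Loose clutter apart, the bench beside it is clear.
- stop_face (a point): Middle of the face of the black end stop (26 mm high) that the tray's front meets when fully home; on the channel floor at channel x = +102 mm. The tray's origin is then at channel x = +57 mm.
- gate (a joint): Spring gate, rad: 0 = shut, up to 0.8 as the treadle is pressed down. Treadle, shaft and paddle are one piece. From 0.4 the tray passes under the paddle. The spring shuts it when let go; pressing 35 mm from the shaft takes about 3 N at first, 6 N fully down. Let go over the tray, the paddle drops into the tray and blocks it.
- paddle (a point): Centre of the red paddle (6 mm thick along the channel, 20 mm wide, 20 mm high). Shut, it bars the channel from 16 to 36 mm above the bench; raised, its tip is up to 65 mm above the bench. At the end the tray's low tongue lies under it, so a finger behind the rear plate never has to pass it.
- shaft (a point): On the axis of the 8 mm steel shaft, in the gate's plane: channel y = 33.5 mm, 34 mm above the bench. The shaft lies along the channel from x = -229 to +15 mm, between brackets 42 mm high at both ends; the finger in the channel and the one on the treadle stand on either side of it.
- treadle_mid (a point): Middle of the upper face of the yellow treadle, a plate along the channel outside its rail, channel x -218 to -20 mm, reaching 3 to 58 mm out from the shaft axis. Shut: 46 mm above the bench, channel y 66 mm, sloping 0.3 rad up outwards; at 0.6 rad it slopes 0.3 rad down, 26 mm above the bench. Press anywhere along it; a fingertip slides along it easily.
- tray: Loose blue tray, 0.08 to 0.17 kg, in the channel before the gate. Body 90 x 40 x 20 mm with three pockets, a nut in each; origin at the centre of the body's underside; x = feed direction, body from -45 to +45 mm. Behind it a tongue 16 mm wide, 5 mm high leads to an upright rear plate 6 mm thick, 32 mm wide, 42 mm high, rear face at x = -101 mm.
- push_plate (a point): On the rear face of the tray's upright rear plate, on the centre line, 34 mm above the bench; the plate's top edge is 12 mm higher. Push here in the feed direction.
- nut_1: Loose hexagonal steel nut, 22 x 25 x 10 mm, in the rear pocket of the tray; origin at the centre of its underside.
- nut_2: The same nut in the middle pocket.
- nut_3: The same nut in the front pocket.
- paint_jar: Small jar of dark red paint with a black cap, 30 mm across, 42 mm high, standing loose beside the channel; origin at the centre of its underside. Leave alone.
- pliers: Red-handled pliers, 42 x 147 x 10 mm, lying loose on the bench on the treadle side; origin at the centre of the underside, long axis y. Leave alone.
- tape_measure: Yellow tape measure, 36 x 72 x 58 mm, standing loose beyond the end stop; origin at the centre of its underside. Leave alone.

How it is judged:
On the way, in this order (a step that is already met when the one before it is completed fails the run):
1. the gate is raised with the tray still before it (value of joint gate above 0.4 rad and x of tray in the frame of channel below -0.035 m), for 0.2 s.
2. the tray body's rear wall has come past the gate with the treadle still held down by the fingers (value of joint gate above 0.35 rad and contact force between the fingers and gate above 0.3 N and x of tray in the frame of channel above 0.0495 m).
At the end, for the whole second after the job is handed in: The tray is home against the end stop (within about 3.5 mm), flat and at rest, the nuts are in their pockets, and the gate is shut behind it (below 0.06 rad) (x of tray in the frame of channel above 0.0535 m and value of joint gate below 0.06 rad and linear speed of tray below 0.01 m/s and angle between tray's own z axis and vertical below 0.05 rad and distance between each of nut_1, nut_2, nut_3 and tray below 0.05 m); the robot touches nothing.
It fails at once if the tray is lifted or tipped (z of tray in the frame of channel above 0.012 m or angle between tray's own z axis and vertical above 0.2 rad).
It fails at once if a nut is taken out of the tray ((distance between nut_1 and tray above 0.055 m or z of nut_1 in the frame of tray above 0.015 m) or (distance between nut_2 and tray above 0.055 m or z of nut_2 in the frame of tray above 0.015 m) or (distance between nut_3 and tray above 0.055 m or z of nut_3 in the frame of tray above 0.015 m)).
It fails at once if the paint jar, pliers or tape measure is moved more than 15 mm or knocked over (distance of any of paint_jar, pliers, tape_measure from where it was at the start of the episode above 0.015 m).
It also fails if it takes over 40 s, if anything falls off the work surface, if the arm or the gripper's body presses on something with over 40 N, if the wrist force passes 120 N, or if a joint passes its speed limit or range.

## Robot

A 7-joint arm with a two-finger parallel gripper is mounted at the origin on a cart in front of the work surface, level with it; the furniture and walls round the work are solid. World frame = base frame: x ahead of the robot, y to its left, z up, the work surface at z = 0. Lengths are in m, angles in rad, forces in N, time in s.
With the tool pointing down it reaches from about 0.425 to 0.95 m from the base axis. Payload 4.7 kg.
Tool frame: the origin (TCP) lies on the front face of the gripper's body, between the roots of the fingers; the fingertips stand 73 mm ahead of it and the grasp point (between the pads) lies 54 mm ahead of it; z points along the fingers, y is the direction in which the jaws open and shut (so a half turn about z gives the same grasp; the last joint's range is limited). The gripper opens to 85 mm and grips with 20 to 120 N. Pads are 22 mm wide; open, the fingers measure 114 mm over their backs; the gripper's body (76 mm by 85 mm) begins 54 mm behind the grasp point. The pads swing forward as they close: fully open they stand 13 mm farther back than shut.
Start: joints at [1.152, 0.469, -0.049, 1.532, 0.024, 1.141, -0.082], TCP at [0.257, -0.624, 0.304] pointing down, gripper open.
Joint ranges: [-2.59, 2.59], [-0.33, 1.99], [-1.39, 1.29], [0.1, 2.45], [-1.04, 4.18], [0.21, 1.99], [-2.66, 2.66]. Speed limits (rad/s): [2.57, 2.57, 3.14, 3.14, 3.14, 3.14, 3.14].

## Interface

Orientations are given as a unit quaternion [x, y, z, w].
In Python, from rig import telemetry, grab_frame, env gives the robot as it stands. The module is installed in compiled form; this text tells all that it offers.
- The arm moves only by the tool play_rows, never from a script. Its argument "deltas" is a list of rows, each an object of numbers: "tx", "ty", "tz": the shift along the world's x, y, z in cm; "turn": the turn about the world's z in degrees. In form: [{"tx": .., "ty": .., "tz": .., "turn": ..}, ...]. A call has 1 to 10 rows; each row is the pose to reach, as a shift and turn from the pose measured when the call began; what a row does not reach only later rows make up. A row lasts 1/10 s, in which the tool goes at most 50 mm and 8.59 degrees, less where a joint would pass 70% of its speed; a pose out of reach is approached as far as the arm can. A call with a gripper value outside its range is refused whole. "fingers" is the closure, from 0 (fully open) to 1 (shut), set as the call begins (left out, the last holds). The fingers move at their own pace and stop on an object; the grip force is fixed at half the most. Time passes only in rows, so rows that repeat a pose let the fingers close. It gives the time, the measured TCP pose, the force and the opening at its end, in the units of the state.
- telemetry.state(): the state, without advancing time (a new reading comes with each control period).
- grab_frame(name): name is "scene" or "top" or "wrist"; returns a dict with "pixels" (400x640x3 uint8, red, green, blue), "depth" (400x640 float32, m along the optical axis (not along the pixel's ray), 0 where there is no reading), "camera_matrix" (3x3 intrinsics, pixels), "dist" ([k1, k2, p1, p2, k3] as OpenCV has them; the pictures are not rectified), "T" (4x4, takes a point from camera to world coordinates). Camera axes: x right, y up, looking along -z (the intrinsics and any distortion apply to the point x, -y, -z); pixel columns grow to the right and rows downward; lengths in m; the calibration is good to about 2 mm. A picture is of the moment at which its call begins.
- env.hand_in(): hands the job in, once; it reports no verdict.
The state is a dict: "t": time; "joint_positions": joint angles; "dq": joint speeds; "joint_torque": joint torques, N m; "position": TCP position; "tool_rot": TCP orientation; "ft_force": force on the tool from outside, world axes, zero at the start; "moment": the same for the moment, N m; "grip_width": finger opening in m.
Only numpy, scipy, OpenCV 4.12 (cv2) and the standard library are available. Lean on these libraries where they do the work, as an engineer would, in place of code of your own. Each camera call takes 0.05 s, during which the arm holds its last target.

## Working session

There is one attempt and no reset: what is moved stays moved. The work goes in short steps, Python scripts to look and compute and a tool call to move; the robot and the scene stay as the last step left them, time stands still between calls to the robot, and variables do not carry over. Pictures are saved under pics/ and viewed, and the job is handed in when it is done.

Besides the shell and the picture viewer there is one more tool, called after ">>>" as name(argument=value, ...) on one line, values as JSON. play_rows: Moves the arm, as the interface text tells. Its arguments: {"type":"object","properties":{"deltas":{"type":"array"},"fingers":{"type":"number"}},"required":["deltas"]}

```bash
mkdir -p pics; ls; python3 - <<'E'
from rig import telemetry, grab_frame, env
import cv2, numpy as np
s=telemetry.state(); print(s)
for n in ["scene","top","wrist"]:
    f=grab_frame(n); cv2.imwrite(f"pics/{n}0.png",f["pixels"][:,:,::-1]); np.savez(f"{n}0.npz",**f)
    print(n,f["camera_matrix"].tolist(),f["dist"],np.round(f["T"],4).tolist())
E
```

```text
pics
{'t': 0.0, 'joint_positions': array([ 1.1520757 ,  0.46945971, -0.04860247,  1.53371967,  0.02410786,
        1.14100132, -0.08234971]), 'dq': array([ 6.19513442e-04, -8.95052030e-04,  6.11736481e-06, -1.55898130e-03,
        2.09676622e-03, -1.26440536e-03, -8.81392886e-04]), 'joint_torque': array([ 5.37031538e-04, -5.10298204e+01, -4.62488306e-02, -2.37707305e+01,
        1.06386721e-02,  7.58797367e-03,  1.40589978e-05]), 'position': array([ 0.2563593 , -0.6239331 ,  0.30283809]), 'tool_rot': array([ 9.81065281e-01,  1.93674762e-01, -2.32224437e-04, -9.73697556e-04]), 'ft_force': array([-1.12891611,  0.69456338, -0.21727594]), 'moment': array([ 0.02289132, -0.00671706,  0.00995408]), 'grip_width': 0.08568901384491241}
scene [[375.83455026340914, 0.0, 324.47215785056454], [0.0, 375.83455026340914, 198.41198750400855], [0.0, 0.0, 1.0]] [-0.05245166  0.          0.          0.          0.        ] [[0.9409, 0.1778, -0.2883, 0.3403], [-0.3387, 0.5119, -0.7895, -0.5664], [0.0072, 0.8405, 0.5418, 0.5152], [0.0, 0.0, 0.0, 1.0]]
top [[432.48269291527697, 0.0, 320.40938639290516], [0.0, 432.48269291527697, 197.8140054544955], [0.0, 0.0, 1.0]] [-0.02095162  0.          0.          0.          0.        ] [[0.005, 0.9964, -0.0842, 0.5122], [-0.9992, 0.0084, 0.0392, 0.123], [0.0398, 0.084, 0.9957, 0.9216], [0.0, 0.0, 0.0, 1.0]]
wrist [[287.70152170809735, 0.0, 316.92758201321936], [0.0, 287.70152170809735, 200.48567585629425], [0.0, 0.0, 1.0]] [-0.04110218  0.          0.          0.          0.        ] [[0.3793, 0.8793, 0.2879, 0.3302], [-0.9253, 0.3611, 0.1161, -0.592], [-0.0019, -0.3105, 0.9506, 0.373], [0.0, 0.0, 0.0, 1.0]]
```

View pics/scene0.png

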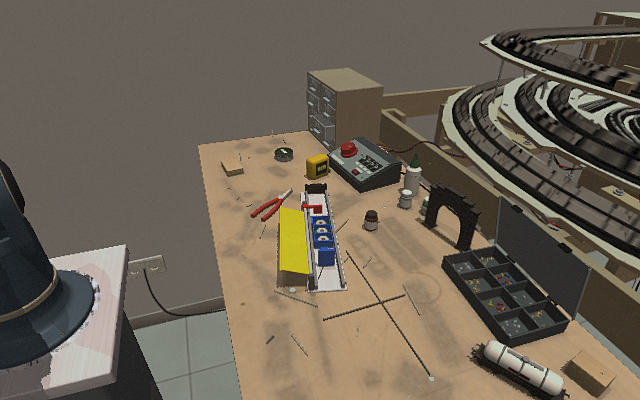

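View pics/top0.png

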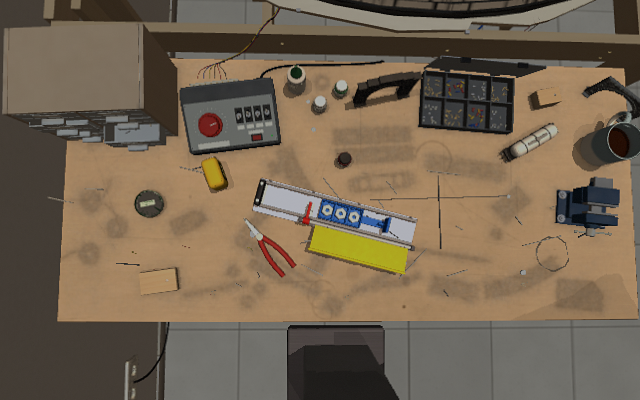

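```bash
cat > h.py <<'E'
import numpy as np, cv2
def rays(f,uv):
    p=cv2.undistortPoints(np.asarray(uv,np.float64).reshape(-1,1,2),f["camera_matrix"],f["dist"]).reshape(-1,2)
    d=np.c_[p[:,0],-p[:,1],-np.ones(len(p))]
    return f["T"][:3,3], d@f["T"][:3,:3].T
def plane(f,uv,z):
    o,d=rays(f,uv); z=np.broadcast_to(z,len(d)); return o+d*((z-o[2])/d[:,2])[:,None]
def dpt(f,uv):
    uv=np.asarray(uv); o,d=rays(f,uv); i=uv.astype(int); return o+d*f["depth"][i[:,1],i[:,0]][:,None]
def mask(f,lo,hi,roi):
    hsv=cv2.cvtColor(np.ascontiguousarray(f["pixels"]),cv2.COLOR_RGB2HSV); m=cv2.inRange(hsv,lo,hi)
    r=np.zeros_like(m); x0,y0,x1,y1=roi; r[y0:y1,x0:x1]=m[y0:y1,x0:x1]; return r
E
python3 - <<'E'
import numpy as np,cv2
from h import *
f=dict(np.load("top0.npz"))
im=f["pixels"][160:290,230:440,::-1]; cv2.imwrite("pics/crop0.png",cv2.resize(im,None,fx=3.8,fy=3.8,interpolation=cv2.INTER_CUBIC))
roi=(230,160,440,290)
for n,lo,hi in [("yellow",(22,150,80),(35,255,255)),("blue",(100,120,40),(130,255,255)),("red",(0,150,80),(8,255,255))]:
    m=mask(f,lo,hi,roi); cs,_=cv2.findContours(m,cv2.RETR_EXTERNAL,cv2.CHAIN_APPROX_NONE)
    for c in sorted(cs,key=cv2.contourArea)[::-1][:3]:
        r=cv2.minAreaRect(c); b=cv2.boxPoints(r); print(n,cv2.contourArea(c),np.round(b,1).tolist())
        ys,xs=np.nonzero(cv2.drawContours(np.zeros_like(m),[c],-1,1,-1)); P=dpt(f,np.c_[xs,ys]); print("  depth z pct",np.round(np.percentile(P[:,2],[2,25,50,75,98]),4),np.round(np.median(P,0),4))
E
```

```text
yellow 2416.0 [[307.6000061035156, 249.60000610351562], [314.1000061035156, 224.3000030517578], [411.1000061035156, 249.3000030517578], [404.6000061035156, 274.6000061035156]]
  depth z pct [0.0339 0.0401 0.0441 0.0482 0.0533] [0.4829 0.011  0.0441]
yellow 0.0 [[248.0, 247.0], [248.0, 247.0], [248.0, 247.0], [248.0, 247.0]]
  depth z pct [0.0003 0.0003 0.0003 0.0003 0.0003] [4.848e-01 2.389e-01 3.000e-04]
blue 948.5 [[317.29998779296875, 216.89999389648438], [322.29998779296875, 198.10000610351562], [391.1000061035156, 216.1999969482422], [386.1000061035156, 235.0]]
  depth z pct [0.0031 0.0064 0.0115 0.018  0.0443] [0.5529 0.0337 0.0115]
blue 0.0 [[385.0, 219.0], [385.0, 219.0], [385.0, 219.0], [385.0, 219.0]]
  depth z pct [0.0115 0.0115 0.0115 0.0115 0.0115] [ 0.5452 -0.05    0.0115]
blue 0.0 [[382.0, 231.0], [382.0, 231.0], [382.0, 231.0], [382.0, 231.0]]
  depth z pct [0.0098 0.0098 0.0098 0.0098 0.0098] [ 0.5199 -0.0438  0.0098]
red 335.0 [[252.89999389648438, 243.39999389648438], [267.8999938964844, 230.89999389648438], [296.0, 264.5], [280.8999938964844, 277.1000061035156]]
  depth z pct [0.0019 0.0072 0.0085 0.0097 0.0121] [0.4708 0.1833 0.0085]
red 61.0 [[301.6000061035156, 222.60000610351562], [306.8999938964844, 201.1999969482422], [313.29998779296875, 202.8000030517578], [307.8999938964844, 224.1999969482422]]
  depth z pct [0.0236 0.0364 0.0375 0.0389 0.0415] [0.5473 0.1153 0.0375]
```

View pics/crop0.png

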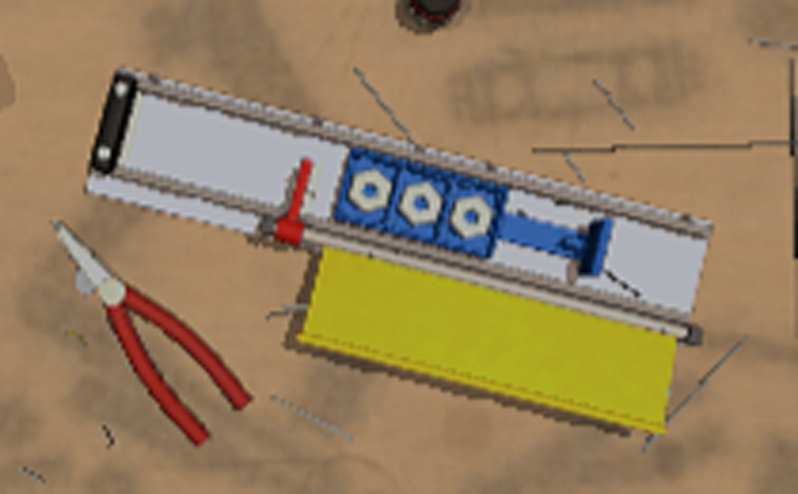

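```bash
python3 - <<'E'
import numpy as np,cv2
from h import *
f=dict(np.load("top0.npz"))
roi=(230,160,440,290)
m=mask(f,(22,150,80),(35,255,255),roi)
ys,xs=np.nonzero(cv2.erode(m,np.ones((3,3)))); P=dpt(f,np.c_[xs,ys]); c=P.mean(0); u,s,vt=np.linalg.svd(P-c,full_matrices=False)
d=-vt[0] if vt[0][1]<0 else vt[0]
print("yellow mean",c,"dirs",d,vt[1],"n",vt[2],"yaw",np.degrees(np.arctan2(d[1],d[0])))
# corners
cn=plane(f,[[314.1,224.3],[411.1,249.3],[307.6,249.6],[404.6,274.6]],[.038,.038,.054,.054]); print("corners",np.round(cn,4).tolist())
for a,b in [(0,1),(2,3)]:
    v=cn[a]-cn[b]; print(np.linalg.norm(v),np.degrees(np.arctan2(v[1],v[0])))
# tray direct
for nm,mm in [("blue",mask(f,(100,120,40),(130,255,255),roi)),("black",mask(f,(0,0,0),(180,255,60),(245,170,280,212)))]:
    ys,xs=np.nonzero(mm); P=dpt(f,np.c_[xs,ys]); print(nm,len(P))
    np.save(nm+".npy",P)
# frame from yellow: yaw
yaw=np.arctan2(d[1],d[0]); ex=np.array([np.cos(yaw),np.sin(yaw)]); ey=np.array([-ex[1],ex[0]])
mid=cn[:,:2].mean(0)  # channel x=-119,y=66
O=mid-ex*(-.119)-ey*.066
print("mid",mid,"O",O,"yaw",np.degrees(yaw))
for nm in ["blue","black"]:
    P=np.load(nm+".npy"); q=np.c_[(P[:,:2]-O)@ex,(P[:,:2]-O)@ey,P[:,2]]
    for zl,zh in [(-.005,.003),(.003,.008),(.008,.02),(.02,.03),(.03,.05)]:
        k=(q[:,2]>zl)&(q[:,2]<=zh)
        if k.sum()>3: print(nm,zl,zh,k.sum(),np.round(np.percentile(q[k],[1,50,99],axis=0)*1000,1).tolist())
m=mask(f,(0,150,80),(8,255,255),(295,195,320,230)); ys,xs=np.nonzero(m);P=dpt(f,np.c_[xs,ys]);q=np.c_[(P[:,:2]-O)@ex,(P[:,:2]-O)@ey,P[:,2]];print("red",np.round(np.percentile(q,[1,50,99],axis=0)*1000,1).tolist())
# plate corners from crop pixels
cr=np.array([[120,70],[712,222],[85,190],[690,318]])/3.8+[230,160]
C=plane(f,cr,.004); print("plate",np.round(np.c_[(C[:,:2]-O)@ex,(C[:,:2]-O)@ey]*1000,1).tolist())
E
```

```text
yellow mean [0.48250114 0.01096849 0.04864171] dirs [0.10628316 0.46916149 0.87669344] [ 0.22418216  0.84767993 -0.48081296] n [-0.96873435  0.24764135 -0.01508354] yaw 77.23574028462397
corners [[0.5325, 0.1008, 0.038], [0.4825, -0.0985, 0.038], [0.4817, 0.1138, 0.054], [0.4326, -0.0808, 0.054]]
0.20549185868950187 75.89678924137887
0.20070879956511076 75.81962287142079
blue 748
black 148
mid [0.48233741 0.00883794] O [0.57299825 0.11031508] yaw 77.23574028462397
blue -0.005 0.003 15 [[-126.1, -17.3, 1.2], [-63.9, 8.1, 2.3], [-25.3, 20.7, 3.0]]
blue 0.003 0.008 331 [[-160.3, -17.0, 3.1], [-78.8, 1.3, 5.9], [-25.6, 20.5, 7.9]]
blue 0.008 0.02 179 [[-162.1, -18.9, 8.1], [-109.5, 2.1, 10.1], [-27.3, 21.3, 19.9]]
blue 0.02 0.03 175 [[-160.9, -19.0, 20.1], [-76.1, 3.1, 22.3], [-22.3, 21.3, 26.4]]
blue 0.03 0.05 47 [[-166.9, -9.7, 35.2], [-163.6, 3.4, 44.0], [-161.7, 17.8, 48.7]]
black 0.003 0.008 4 [[101.4, -11.6, 6.2], [102.1, 7.7, 7.0], [107.7, 23.8, 7.4]]
black 0.008 0.02 15 [[100.8, -23.7, 9.0], [101.6, -0.1, 15.3], [104.1, 23.5, 18.9]]
black 0.02 0.03 107 [[100.9, -27.2, 21.4], [106.7, -1.5, 28.0], [113.4, 23.5, 29.9]]
black 0.03 0.05 19 [[101.1, -27.7, 30.0], [105.8, -3.3, 30.6], [112.0, 19.1, 32.6]]
red [[-6.0, -4.0, -2.3], [0.2, 27.2, 37.5], [7.0, 39.4, 41.7]]
plate [[112.1, -33.2], [-231.7, -26.0], [115.1, 36.6], [-230.7, 29.5]]
```

```bash
python3 - <<'E'
import numpy as np,cv2
from h import *
f=dict(np.load("top0.npz"))
cr=np.array([[120,70],[712,222],[85,190],[690,318]])/3.8+[230,160]
A=plane(f,cr,.004)[:,:2]; a=np.array([[.116,-.036],[-.230,-.036],[.116,.036],[-.230,.036]])
B=plane(f,[[314.1,224.3],[411.1,249.3],[307.6,249.6],[404.6,274.6]],[.038,.038,.054,.054])[:,:2]; b=np.array([[-.020,.0398],[-.218,.0398],[-.020,.0922],[-.218,.0922]])
def fit(W,L):
    Wc,Lc=W.mean(0),L.mean(0); th=np.angle(np.sum((W-Wc)@[1,1j]*np.conj((L-Lc)@[1,1j])))
    R=np.array([[np.cos(th),-np.sin(th)],[np.sin(th),np.cos(th)]]); O=Wc-R@Lc
    return O,th,((W-O)@R-L)*1000
for W,L in [(A,a),(B,b),(np.r_[A,B],np.r_[a,b])]:
    O,th,r=fit(W,L); print(np.round(O,4),np.degrees(th),np.round(r,1).tolist())
ex=np.array([np.cos(th),np.sin(th)]); ey=np.array([-ex[1],ex[0]])
for nm in ["blue","black"]:
    P=np.load(nm+".npy"); q=np.c_[(P[:,:2]-O)@ex,(P[:,:2]-O)@ey,P[:,2]]
    for zl,zh in [(.003,.02),(.02,.03),(.03,.05)]:
        k=(q[:,2]>zl)&(q[:,2]<=zh)
        if k.sum()>3: print(nm,zl,zh,k.sum(),np.round(np.percentile(q[k],[1,50,99],axis=0)*1000,1).tolist())
m=mask(f,(0,150,80),(8,255,255),(295,195,320,230)); ys,xs=np.nonzero(m);P=dpt(f,np.c_[xs,ys]);q=np.c_[(P[:,:2]-O)@ex,(P[:,:2]-O)@ey,P[:,2]];print("red",np.round(np.percentile(q,[1,50,99],axis=0)*1000,1).tolist())
for n,x,y in [("push",-.166,0),("tread",-.166,.066),("home",-.044,0)]: print(n,O+ex*x+ey*y)
E
```

```text
[0.571  0.1089] 77.1663632272415 [[-2.0, 1.3], [0.1, 8.0], [0.8, -0.9], [1.0, -8.4]]
[0.5757 0.1078] 75.6747700514436 [[2.5, 0.3], [-5.0, -0.5], [2.6, 0.3], [-0.1, -0.2]]
[0.5725 0.1092] 76.81426146684537 [[-2.5, 3.4], [-0.4, 8.1], [-0.0, 1.3], [0.2, -8.4], [2.6, -2.8], [-4.8, 0.5], [3.8, -2.8], [1.1, 0.7]]
blue 0.003 0.02 510 [[-160.7, -18.4, 3.2], [-84.1, 0.9, 7.0], [-24.5, 20.2, 19.5]]
blue 0.02 0.03 175 [[-159.8, -19.6, 20.1], [-74.9, 1.9, 22.3], [-21.2, 20.4, 26.4]]
blue 0.03 0.05 47 [[-165.7, -11.1, 35.2], [-162.5, 2.0, 44.0], [-160.7, 16.4, 48.7]]
black 0.003 0.02 19 [[102.1, -23.1, 6.2], [102.8, 2.3, 15.2], [108.2, 24.8, 18.8]]
black 0.02 0.03 107 [[102.3, -26.6, 21.4], [107.9, -0.9, 28.0], [114.6, 24.1, 29.9]]
black 0.03 0.05 19 [[102.3, -27.2, 30.0], [107.1, -2.7, 30.6], [113.0, 19.7, 32.6]]
red [[-5.1, -4.2, -2.3], [1.2, 26.9, 37.5], [7.8, 39.2, 41.7]]
push [ 0.53466308 -0.05238082]
tread [ 0.47040312 -0.03732565]
home [0.56249232 0.06640274]
```

>>> play_rows(deltas=[{"tx":2.4,"ty":4.2,"tz":0,"turn":8},{"tx":4.4,"ty":8.4,"tz":0,"turn":16},{"tx":6.4,"ty":12.6,"tz":0,"turn":24},{"tx":8.5,"ty":17,"tz":0,"turn":32},{"tx":10.5,"ty":21.4,"tz":0,"turn":40},{"tx":12.5,"ty":25.8,"tz":0,"turn":48},{"tx":14.5,"ty":30.2,"tz":0,"turn":53.7},{"tx":16.5,"ty":34.6,"tz":0,"turn":53.7},{"tx":18.5,"ty":39,"tz":0,"turn":53.7},{"tx":20,"ty":43,"tz":0,"turn":53.7}], fingers=0.35)

```text
t: 1.15
position: [0.4571, -0.1916, 0.3032]
tool_rot: [0.787, 0.616, -0.0, -0.0]
ft_force: [0.6, -0.5, -0.3]
grip_width: 0.0556
```

>>> play_rows(deltas=[{"tx":1,"ty":4,"tz":-1},{"tx":2,"ty":8,"tz":-2},{"tx":3,"ty":11,"tz":-4},{"tx":4,"ty":12.5,"tz":-5},{"tx":4,"ty":12.5,"tz":-5},{"tx":4,"ty":12.5,"tz":-5}])

```text
$.deltas[0]: bad value
```

```bash
python3 - <<'E'
from rig import telemetry, grab_frame
import cv2, numpy as np
s=telemetry.state(); print(s["position"],s["tool_rot"],s["grip_width"],s["t"],s["ft_force"])
f=grab_frame("wrist"); cv2.imwrite("pics/wrist1.png",f["pixels"][:,:,::-1]); np.savez("wrist1.npz",**f); print(np.round(f["T"],3))
E
```

```text
[ 0.45709198 -0.19164337  0.30319528] [ 7.87492353e-01  6.16324200e-01 -2.50620361e-04 -4.60068729e-04] 0.05564805902140637 1.15 [ 0.5502526  -0.46314481 -0.25831898]
[[ 0.971  0.229  0.075  0.476]
 [-0.241  0.922  0.302 -0.112]
 [ 0.    -0.311  0.95   0.373]
 [ 0.     0.     0.     1.   ]]
```

View pics/wrist1.png

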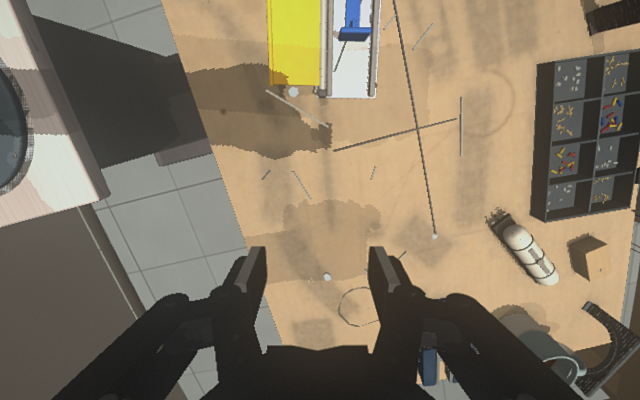

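The wrist picture shows the channel's rear end at the top (yellow treadle about x 270–320, tray rear plate near (355,32)) and my fingertips at about (262,248) and (375,248). Every row needs "turn", so I'll resend the move with it.

>>> play_rows(deltas=[{"tx":1,"ty":4,"tz":-1,"turn":0},{"tx":2,"ty":8,"tz":-2,"turn":0},{"tx":3,"ty":11,"tz":-4,"turn":0},{"tx":4,"ty":12.5,"tz":-5,"turn":0},{"tx":4,"ty":12.5,"tz":-5,"turn":0},{"tx":4,"ty":12.5,"tz":-5,"turn":0}])

```text
t: 1.8
position: [0.4994, -0.0595, 0.2534]
tool_rot: [0.784, 0.621, 0.001, -0.002]
ft_force: [0.5, -0.2, 0.1]
grip_width: 0.0552
```

```bash
python3 - <<'E'
from rig import telemetry, grab_frame
import cv2, numpy as np
s=telemetry.state(); print(s["position"],s["tool_rot"],s["grip_width"],s["t"],s["ft_force"])
f=grab_frame("wrist"); cv2.imwrite("pics/wrist2.png",f["pixels"][:,:,::-1]); np.savez("wrist2.npz",**f); print(np.round(f["T"],3))
E
```

```text
[ 0.49935408 -0.05946993  0.25338117] [ 0.78417176  0.62053969  0.00148089 -0.00172028] 0.05523509447095706 1.8 [ 0.52976097 -0.22884884  0.07976959]
[[ 0.973  0.22   0.07   0.518]
 [-0.231  0.926  0.298  0.02 ]
 [ 0.    -0.307  0.952  0.324]
 [ 0.     0.     0.     1.   ]]
```

View pics/wrist2.png

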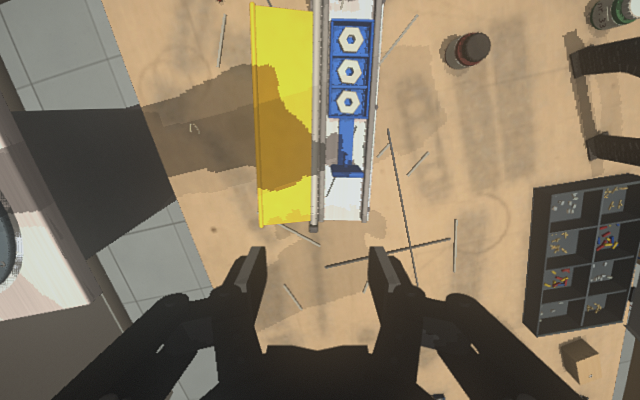

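```bash
python3 - <<'E'
import numpy as np,cv2
from h import *
f=dict(np.load("wrist2.npz"))
im=f["pixels"][0:260,220:400,::-1]; cv2.imwrite("pics/crop2.png",cv2.resize(im,None,fx=2.3,fy=2.3,interpolation=cv2.INTER_CUBIC))
m=mask(f,(22,150,60),(35,255,255),(220,0,330,260))
# outer (left) and inner edges per row
L=[];R=[]
for v in range(30,215,3):
    x=np.nonzero(m[v])[0]
    if len(x)>20: L.append([x.min(),v]);R.append([x.max()+1,v])
def yawline(P):
    v=cv2.fitLine(P[:,:2].astype(np.float32),cv2.DIST_HUBER,0,.001,.001).ravel(); d=v[:2]*np.sign(v[1]); return np.degrees(np.arctan2(d[1],d[0])),v[2:],d
for n,e,z in [("outer",L,.054),("inner",R,.038)]:
    print(n,yawline(plane(f,e,z)))
ys=np.nonzero(m.any(1))[0]; print("yellow rows",ys.min(),ys.max())
b=mask(f,(100,120,40),(130,255,255),(310,0,400,260)); ys,xs=np.nonzero(b); P=dpt(f,np.c_[xs,ys]); print("blue z",np.percentile(P[:,2],[1,50,99]))
th=np.radians(76);ex=np.array([np.cos(th),np.sin(th)]); ey=np.array([-ex[1],ex[0]]);O=np.array([.5735,.109])
for zl,zh in [(0,.012),(.018,.03),(.035,.055)]:
    k=(P[:,2]>zl)&(P[:,2]<zh); q=np.c_[(P[k,:2]-O)@ex,(P[k,:2]-O)@ey]; print(zl,k.sum(),np.round(np.percentile(q,[1,50,99],axis=0)*1000,1).tolist())
LL=[];RR=[]
for v in range(22,112,3):
    x=np.nonzero(b[v])[0]; LL.append([x.min(),v]);RR.append([x.max()+1,v])
for e in (LL,RR):
    y=yawline(plane(f,e,.024)); print("tray edge",y, (y[1]-O)@ey)
# yellow corners
c=max(cv2.findContours(m,0,2)[0],key=cv2.contourArea); print("yel bottom row pts",[ (v,np.nonzero(m[v])[0][[0,-1]].tolist()) for v in range(214,232,3) if m[v].any()])
# fingertips
for u in (258,380):
    print("tip",[np.round(dpt(f,[[u,v]])[0],4).tolist() for v in (252,258,264)])
E
```

```text
outer (np.float32(70.94999), array([0.46528563, 0.01409748], dtype=float32), array([0.3263932 , 0.94523406], dtype=float32))
inner (np.float32(75.51478), array([0.51434696, 0.02805344], dtype=float32), array([0.2501302, 0.9682122], dtype=float32))
yellow rows 2 227
blue z [0.00509746 0.00842461 0.04657636]
0 1650 [[-150.5, -16.6], [-76.7, 1.3], [-22.2, 17.9]]
0.018 808 [[-153.0, -18.6], [-62.7, 1.2], [-20.2, 20.9]]
0.035 81 [[-164.0, -13.8], [-162.0, -4.8], [-159.8, 16.1]]
tray edge (np.float32(75.63902), array([0.53882015, 0.05473601], dtype=float32), array([0.24803013, 0.9687523 ], dtype=float32)) 0.02052206640901009
tray edge (np.float32(75.6968), array([0.5774964 , 0.04574925], dtype=float32), array([0.247053  , 0.96900195], dtype=float32)) -0.019179441022920143
yel bottom row pts [(214, [259, 309]), (217, [259, 309]), (220, [259, 309]), (223, [259, 281]), (226, [259, 262])]
tip [[0.4736, -0.0393, 0.1967], [0.474, -0.0406, 0.2006], [0.4747, -0.0414, 0.2052]]
tip [[0.5325, -0.0546, 0.1943], [0.5312, -0.0539, 0.201], [0.5301, -0.0535, 0.207]]
```

View pics/crop2.png

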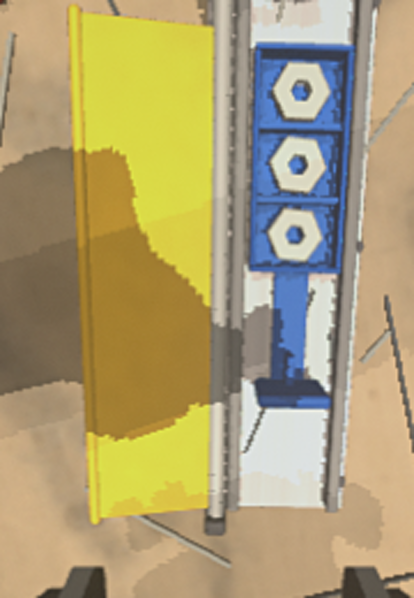

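>>> play_rows(deltas=[{"tx":-0.56,"ty":-0.2,"tz":-2,"turn":-0.9},{"tx":-0.56,"ty":-0.2,"tz":-5,"turn":-0.9},{"tx":-0.56,"ty":-0.2,"tz":-8,"turn":-0.9},{"tx":-0.56,"ty":-0.2,"tz":-10.5,"turn":-0.9},{"tx":-0.56,"ty":-0.2,"tz":-12,"turn":-0.9},{"tx":-0.56,"ty":-0.2,"tz":-12.3,"turn":-0.9},{"tx":-0.56,"ty":-0.2,"tz":-12.3,"turn":-0.9},{"tx":-0.56,"ty":-0.2,"tz":-12.3,"turn":-0.9}])

```text
t: 2.65
position: [0.4944, -0.0628, 0.1318]
tool_rot: [0.79, 0.613, 0.002, -0.0]
ft_force: [0.5, 1.3, 0.1]
grip_width: 0.0553
```

```bash
python3 - <<'E'
from rig import telemetry, grab_frame
import cv2, numpy as np
from h import *
s=telemetry.state(); print(s["position"],s["tool_rot"],s["grip_width"],s["t"],s["ft_force"])
f=grab_frame("wrist"); cv2.imwrite("pics/wrist3.png",f["pixels"][:,:,::-1]); np.savez("wrist3.npz",**f)
for u in (258,262,380,375):
    print("tip",u,[np.round(dpt(f,[[u,v]])[0],4).tolist() for v in (249,252,258,264)])
E
```

```text
[ 0.49441906 -0.06281624  0.1318153 ] [ 7.89851709e-01  6.13293435e-01  2.28202197e-03 -4.82460518e-04] 0.05534203156872792 2.65 [0.52100212 1.25548079 0.1489393 ]
tip 258 [[0.4681, -0.0428, 0.0704], [0.4687, -0.0429, 0.0736], [0.47, -0.0429, 0.0803], [0.4701, -0.0445, 0.0833]]
tip 262 [[0.4702, -0.0432, 0.0706], [0.4704, -0.0438, 0.0729], [0.4696, -0.0467, 0.0736], [0.4689, -0.0494, 0.0747]]
tip 380 [[0.5282, -0.0574, 0.0721], [0.5277, -0.058, 0.0739], [0.5265, -0.0576, 0.0801], [0.5254, -0.0578, 0.0849]]
tip 375 [[0.5259, -0.0577, 0.0705], [0.5253, -0.0576, 0.0735], [0.5242, -0.0575, 0.0793], [0.5234, -0.0588, 0.0824]]
```

View pics/wrist3.png

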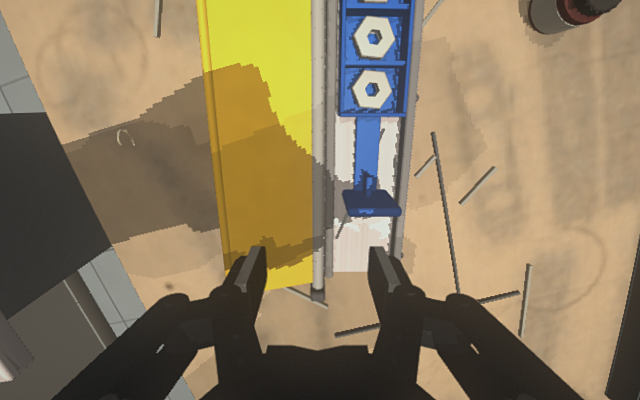

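>>> play_rows(deltas=[{"tx":0,"ty":0,"tz":-0.5,"turn":0},{"tx":0,"ty":0,"tz":-1,"turn":0},{"tx":0,"ty":0,"tz":-1.5,"turn":0},{"tx":0,"ty":0,"tz":-2,"turn":0},{"tx":0,"ty":0,"tz":-2.5,"turn":0},{"tx":0,"ty":0,"tz":-3,"turn":0},{"tx":0,"ty":0,"tz":-3,"turn":0},{"tx":0,"ty":0,"tz":-3,"turn":0}])

```text
t: 3.5
position: [0.4938, -0.0624, 0.1016]
tool_rot: [0.79, 0.613, 0.002, -0.001]
ft_force: [-3.4, 1.9, 3.8]
grip_width: 0.0559
```

```bash
cat > look.py <<'E'
import sys
from rig import telemetry, grab_frame
import cv2, numpy as np
from h import *
n=sys.argv[1]
s=telemetry.state(); print(np.round(s["position"],4),np.round(s["tool_rot"],3),s["grip_width"],s["t"],np.round(s["ft_force"],1))
a=[]
f=grab_frame("wrist"); np.savez(f"wrist{n}.npz",**f); a.append(f["pixels"][:,:,::-1])
t=grab_frame("top"); np.savez(f"top{n}.npz",**t); a.append(cv2.resize(t["pixels"][150:290,230:430,::-1],(640,448)))
sc=grab_frame("scene"); a.append(cv2.resize(sc["pixels"][150:310,240:400,::-1],(448,448)))
cv2.imwrite(f"pics/w{n}.png",a[0]); b=np.hstack(a[1:]); cv2.imwrite(f"pics/ts{n}.png",cv2.resize(b,(800,int(800*448/b.shape[1]))))
# treadle slope from depth (wrist), channel frame
th=np.radians(75.8);ex=np.array([np.cos(th),np.sin(th)]); ey=np.array([-ex[1],ex[0]]);O=np.array([.5582,.0502])+ex*.0608
m=mask(f,(22,150,60),(35,255,255),(0,0,330,300)); ys,xs=np.nonzero(cv2.erode(m,np.ones((5,5)))); P=dpt(f,np.c_[xs,ys])
x=(P[:,:2]-O)@ex; y=(P[:,:2]-O)@ey; k=(x>-.16)&(x<-.05)&(y>.045)&(y<.085)&(P[:,2]<.07)
if k.sum()>50:
    sl=np.polyfit(y[k],P[k,2],1); print("slope rad",np.arctan(sl[0]),"gate",.3-np.arctan(sl[0]),"n",k.sum())
b=mask(f,(100,120,40),(130,255,255),(310,0,420,260)); ys,xs=np.nonzero(b); P=dpt(f,np.c_[xs,ys])
x=(P[:,:2]-O)@ex; y=(P[:,:2]-O)@ey
k=(P[:,2]>.036)&(P[:,2]<.055)
if k.sum()>5: print("rear plate x,y pct",np.round(np.percentile(x[k],[2,50,98])*1000,1),np.round(np.percentile(y[k],[2,50,98])*1000,1))
E
python3 look.py 4
```

```text
[ 0.4938 -0.0624  0.1016] [ 0.79   0.613  0.002 -0.001] 0.05587453133611053 3.5 [-3.4  1.9  3.8]
slope rad -0.07701794389272185 gate 0.3770179438927218 n 7709
rear plate x,y pct [-164.4 -161.8 -159.8] [-6.1  4.7 15.6]
```

View pics/w4.png

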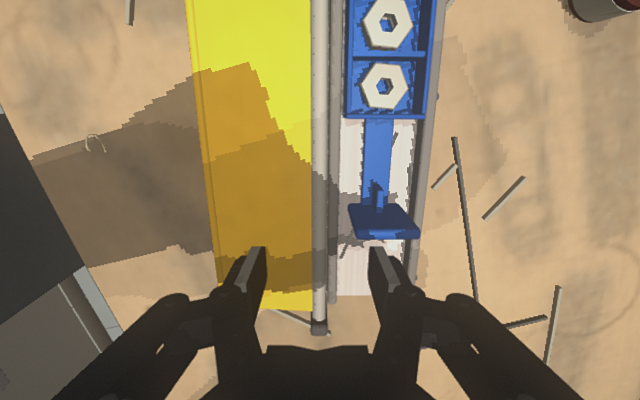

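View pics/ts4.png

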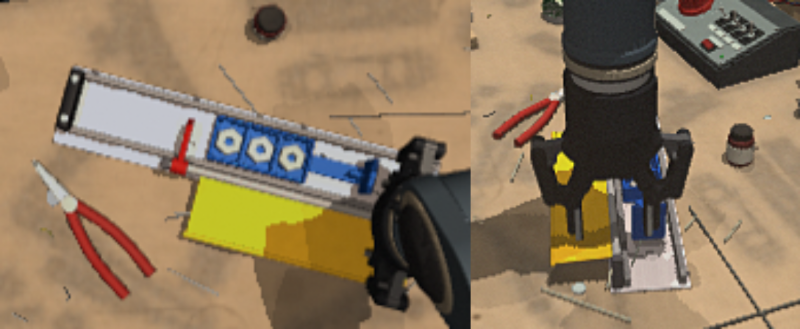

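>>> play_rows(deltas=[{"tx":0,"ty":0,"tz":-0.4,"turn":0},{"tx":0,"ty":0,"tz":-0.8,"turn":0},{"tx":0,"ty":0,"tz":-0.85,"turn":0},{"tx":0,"ty":0,"tz":-0.85,"turn":0},{"tx":0,"ty":0,"tz":-0.85,"turn":0}])

```text
t: 4.15
position: [0.4952, -0.0628, 0.094]
tool_rot: [0.79, 0.613, 0.003, 0.0]
ft_force: [-1.4, -0.2, 5.5]
grip_width: 0.0556
```

```bash
python3 look.py 5
```

```text
[ 0.4952 -0.0628  0.094 ] [0.79  0.613 0.003 0.   ] 0.05564605947468874 4.15 [-1.4 -0.2  5.5]
slope rad -0.34586741665971277 gate 0.6458674166597127 n 7145
rear plate x,y pct [-164.5 -161.7 -159.8] [-11.5   2.9  15.5]
```

View pics/ts5.png

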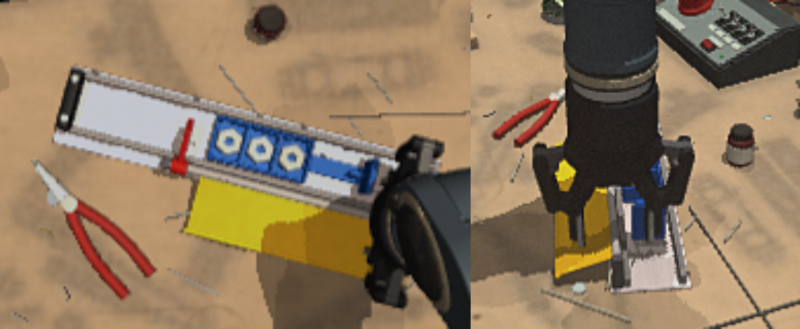

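>>> play_rows(deltas=[{"tx":0.15,"ty":0.58,"tz":-0.08,"turn":0},{"tx":0.29,"ty":1.16,"tz":-0.08,"turn":0},{"tx":0.44,"ty":1.74,"tz":-0.08,"turn":0},{"tx":0.59,"ty":2.33,"tz":-0.08,"turn":0},{"tx":0.74,"ty":2.91,"tz":-0.08,"turn":0},{"tx":0.88,"ty":3.49,"tz":-0.08,"turn":0},{"tx":1.03,"ty":4.07,"tz":-0.08,"turn":0},{"tx":1.18,"ty":4.65,"tz":-0.08,"turn":0},{"tx":1.32,"ty":5.24,"tz":-0.08,"turn":0},{"tx":1.47,"ty":5.82,"tz":-0.08,"turn":0}])

```text
t: 5.3
position: [0.5098, -0.0067, 0.0936]
tool_rot: [0.79, 0.613, 0.002, 0.001]
ft_force: [-3.5, -5.6, 6.9]
grip_width: 0.0556
```

```bash
python3 look.py 6
```

```text
[ 0.5098 -0.0067  0.0936] [0.79  0.613 0.002 0.001] 0.05560778791246834 5.3 [-3.5 -5.6  6.9]
slope rad -0.3977474574504808 gate 0.6977474574504807 n 314
rear plate x,y pct [-113.6 -111.4 -109.5] [-13.    1.   15.4]
```

View pics/ts6.png

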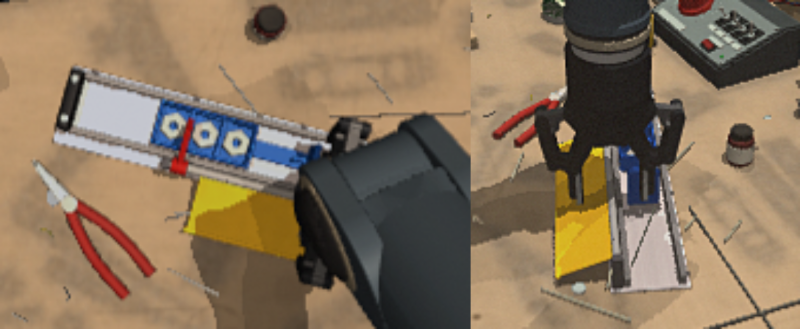

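View pics/w6.png

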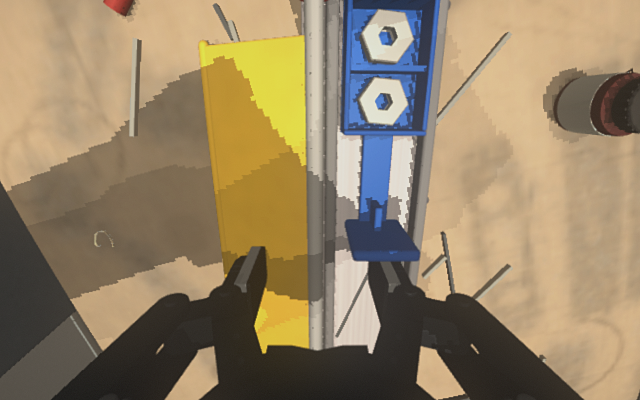

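The tray passes under the raised paddle with the finger against the rear plate (wrist picture near (380,255)). I'll keep pushing.

>>> play_rows(deltas=[{"tx":0.15,"ty":0.58,"tz":-0.1,"turn":0},{"tx":0.29,"ty":1.16,"tz":-0.1,"turn":0},{"tx":0.44,"ty":1.74,"tz":-0.1,"turn":0},{"tx":0.59,"ty":2.33,"tz":-0.1,"turn":0},{"tx":0.74,"ty":2.91,"tz":-0.1,"turn":0},{"tx":0.88,"ty":3.49,"tz":-0.1,"turn":0},{"tx":1.03,"ty":4.07,"tz":-0.1,"turn":0},{"tx":1.18,"ty":4.65,"tz":-0.1,"turn":0},{"tx":1.32,"ty":5.24,"tz":-0.1,"turn":0},{"tx":1.47,"ty":5.82,"tz":-0.1,"turn":0}])

```text
t: 6.45
position: [0.5245, 0.0507, 0.0927]
tool_rot: [0.79, 0.613, 0.001, 0.002]
ft_force: [-3.0, -4.7, 5.5]
grip_width: 0.0555
```

```bash
python3 look.py 7
```

```text
[0.5245 0.0507 0.0927] [0.79  0.613 0.001 0.002] 0.05551348600377124 6.45 [-3.  -4.7  5.5]
rear plate x,y pct [-54.1 -52.1 -50.4] [-13.1   1.5  15.6]
```

View pics/ts7.png

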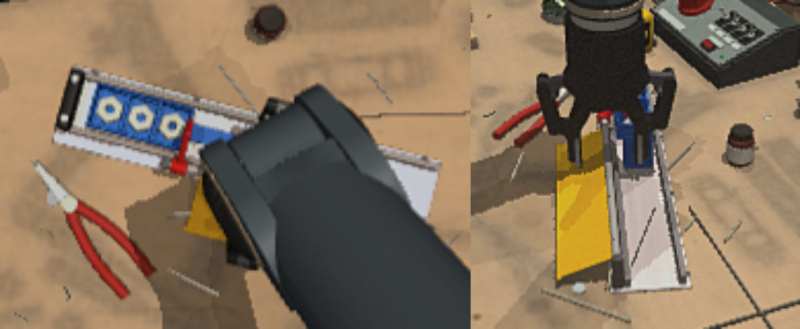

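View pics/w7.png

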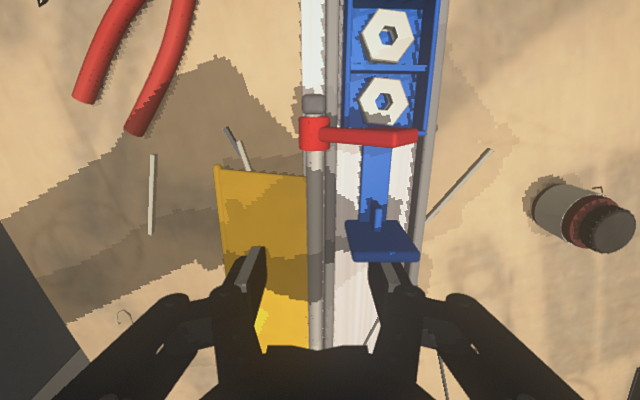

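The tray's rear wall is at the gate (red arm at about (365,135) in the wrist view) and about 12 mm remains. I'll push the rest slowly, with a slight overtravel.

>>> play_rows(deltas=[{"tx":0.07,"ty":0.29,"tz":-0.05,"turn":0},{"tx":0.12,"ty":0.48,"tz":-0.05,"turn":0},{"tx":0.17,"ty":0.68,"tz":-0.05,"turn":0},{"tx":0.22,"ty":0.87,"tz":-0.05,"turn":0},{"tx":0.26,"ty":1.02,"tz":-0.05,"turn":0},{"tx":0.29,"ty":1.16,"tz":-0.05,"turn":0},{"tx":0.32,"ty":1.26,"tz":-0.05,"turn":0},{"tx":0.34,"ty":1.36,"tz":-0.05,"turn":0},{"tx":0.34,"ty":1.36,"tz":-0.05,"turn":0}])

```text
t: 7.5
position: [0.528, 0.0636, 0.0924]
tool_rot: [0.79, 0.613, 0.001, 0.002]
ft_force: [-3.9, -3.7, 5.1]
grip_width: 0.0553
```

```bash
python3 look.py 8
```

```text
[0.528  0.0636 0.0924] [0.79  0.613 0.001 0.002] 0.05533695462261855 7.5 [-3.9 -3.7  5.1]
rear plate x,y pct [-40.4 -38.6 -37. ] [-13.1   1.1  15.6]
```

View pics/ts8.png

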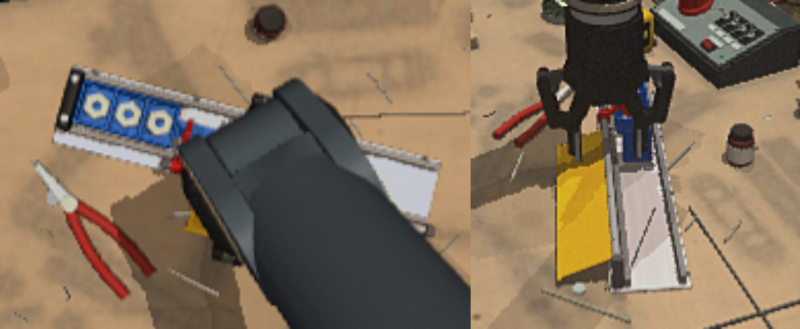

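View pics/w8.png

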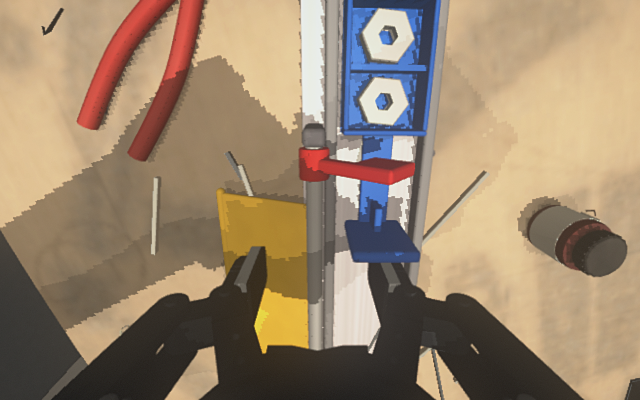

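>>> play_rows(deltas=[{"tx":0.05,"ty":0.2,"tz":-0.05,"turn":0},{"tx":0.08,"ty":0.3,"tz":-0.05,"turn":0},{"tx":0.1,"ty":0.4,"tz":-0.05,"turn":0},{"tx":0.12,"ty":0.5,"tz":-0.05,"turn":0},{"tx":0.12,"ty":0.5,"tz":-0.05,"turn":0}])

```text
t: 8.15
position: [0.5285, 0.0648, 0.092]
tool_rot: [0.791, 0.612, -0.002, 0.004]
ft_force: [-4.8, -8.0, 8.5]
grip_width: 0.0554
```

```bash
python3 look.py 9
```

```text
[0.5285 0.0648 0.092 ] [ 0.791  0.612 -0.002  0.004] 0.05538772681335295 8.15 [-4.8 -8.   8.5]
rear plate x,y pct [-39.5 -37.8 -36.4] [-13.3   0.8  15.4]
```

View pics/ts9.png

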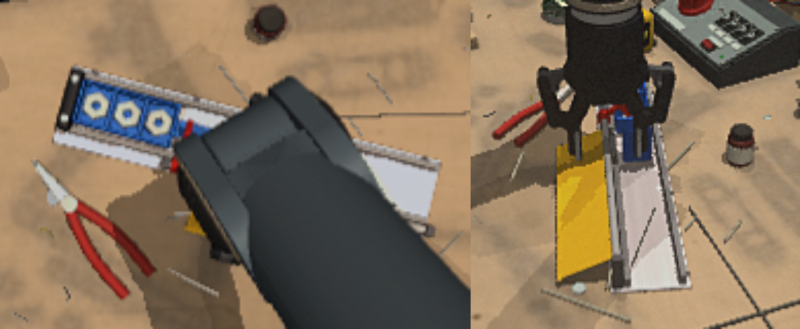

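```bash
python3 - <<'E'
import numpy as np,cv2
from h import *
f=dict(np.load("top9.npz"))
cv2.imwrite("pics/c9.png",cv2.resize(f["pixels"][165:215,240:310,::-1],(770,550),interpolation=cv2.INTER_CUBIC))
E
```

```text
(no output)
```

View pics/c9.png

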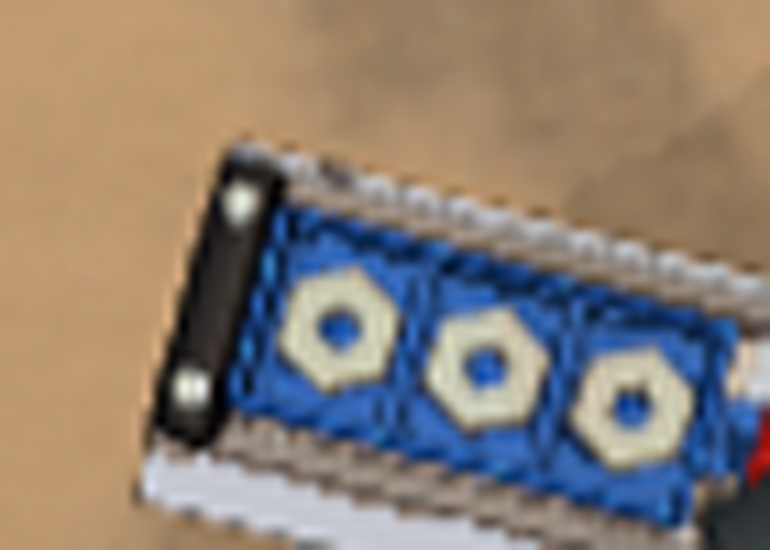

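>>> play_rows(deltas=[{"tx":0.1,"ty":0.4,"tz":-0.05,"turn":0},{"tx":0.15,"ty":0.6,"tz":-0.05,"turn":0},{"tx":0.2,"ty":0.8,"tz":-0.05,"turn":0},{"tx":0.2,"ty":0.8,"tz":-0.05,"turn":0}])

```text
t: 8.7
position: [0.5291, 0.0656, 0.0916]
tool_rot: [0.793, 0.609, -0.008, 0.006]
ft_force: [-7.2, -14.3, 14.3]
grip_width: 0.0557
```

The tray front is flush with the black stop in the top view, and force rises without motion, so it is home. I'll back off from the plate while still holding the treadle, then lift straight up.

>>> play_rows(deltas=[{"tx":-0.05,"ty":-0.2,"tz":0,"turn":0},{"tx":-0.12,"ty":-0.5,"tz":0,"turn":0},{"tx":-0.2,"ty":-0.8,"tz":0,"turn":0},{"tx":-0.2,"ty":-0.8,"tz":0,"turn":0},{"tx":-0.2,"ty":-0.8,"tz":0.5,"turn":0},{"tx":-0.2,"ty":-0.8,"tz":1.2,"turn":0},{"tx":-0.2,"ty":-0.8,"tz":2,"turn":0},{"tx":-0.2,"ty":-0.8,"tz":3,"turn":0},{"tx":-0.2,"ty":-0.8,"tz":5,"turn":0},{"tx":-0.2,"ty":-0.8,"tz":8,"turn":0}])

```text
t: 9.7
position: [0.5263, 0.0564, 0.1715]
tool_rot: [0.793, 0.609, -0.01, 0.006]
ft_force: [1.0, -1.3, -0.3]
grip_width: 0.0555
```

>>> play_rows(deltas=[{"tx":0,"ty":0,"tz":3,"turn":0},{"tx":0,"ty":-2,"tz":6,"turn":0},{"tx":0,"ty":-6,"tz":9,"turn":0},{"tx":0,"ty":-10,"tz":10,"turn":0},{"tx":0,"ty":-14,"tz":10,"turn":0},{"tx":0,"ty":-18,"tz":10,"turn":0},{"tx":0,"ty":-18,"tz":10,"turn":0},{"tx":0,"ty":-18,"tz":10,"turn":0}])

```text
t: 10.5
position: [0.5258, -0.1253, 0.2717]
tool_rot: [0.794, 0.608, -0.01, 0.006]
ft_force: [0.2, 0.4, -0.3]
grip_width: 0.0554
```

```bash
python3 look.py 10; python3 - <<'E'
import numpy as np,cv2
from h import *
f=dict(np.load("top10.npz"))
cv2.imwrite("pics/c10.png",cv2.resize(f["pixels"][160:280,240:420,::-1],(780,520),interpolation=cv2.INTER_CUBIC))
th=np.radians(75.8);ex=np.array([np.cos(th),np.sin(th)]); ey=np.array([-ex[1],ex[0]]);O=np.array([.5582,.0502])+ex*.0608
m=mask(f,(22,150,60),(35,255,255),(240,200,430,290)); ys,xs=np.nonzero(cv2.erode(m,np.ones((3,3)))); P=dpt(f,np.c_[xs,ys]); y=(P[:,:2]-O)@ey
k=(y>.045)&(y<.088); print("gate est",.3-np.arctan(np.polyfit(y[k],P[k,2],1)[0]),k.sum(),np.median(P[k,2]))
b=mask(f,(100,120,40),(130,255,255),(240,160,430,290)); ys,xs=np.nonzero(b);P=dpt(f,np.c_[xs,ys]);x=(P[:,:2]-O)@ex
k=(P[:,2]>.036)&(P[:,2]<.055); print("plate",np.round(np.percentile(x[k],[2,50,98])*1000,1)); print("front",np.percentile(x,99.5))
m=mask(f,(0,150,80),(8,255,255),(280,190,325,240)); ys,xs=np.nonzero(m);P=dpt(f,np.c_[xs,ys]);y=(P[:,:2]-O)@ey; print("paddle z at y<10mm",np.median(P[y<.010,2]))
E
```

```text
[ 0.5258 -0.1253  0.2717] [ 0.794  0.608 -0.01   0.006] 0.05537689186770731 10.5 [ 0.2  0.4 -0.3]
slope rad 0.29639185208101576 gate 0.003608147918984228 n 2467
gate est 0.03384789155210455 937 0.04527588016448014
plate [-42.9 -40.1 -37.5]
front 0.10286608958110191
paddle z at y<10mm 0.036554168209410653Traceback (most recent call last):
  File "look.py", line 18, in <module>
    b=mask(f,(100,120,40),(130,255,255),(310,0,420,260)); ys,xs=np.nonzero(b); P=dpt(f,np.c_[xs,ys])
                                                                                 ~~~^^^^^^^^^^^^^^^^
  File "h.py", line 9, in dpt
    uv=np.asarray(uv); o,d=rays(f,uv); i=uv.astype(int); return o+d*f["depth"][i[:,1],i[:,0]][:,None]
                           ~~~~^^^^^^
  File "h.py", line 3, in rays
    p=cv2.undistortPoints(np.asarray(uv,np.float64).reshape(-1,1,2),f["camera_matrix"],f["dist"]).reshape(-1,2)
      ~~~~~~~~~~~~~~~~~~~^^^^^^^^^^^^^^^^^^^^^^^^^^^^^^^^^^^^^^^^^^^^^^^^^^^^^^^^^^^^^^^^^^^^^^^^
cv2.error: OpenCV(4.12.0) /io/opencv/modules/calib3d/src/undistort.dispatch.cpp:347: error: (-215:Assertion failed) CV_IS_MAT(_src) && CV_IS_MAT(_dst) && (_src->rows == 1 || _src->cols == 1) && (_dst->rows == 1 || _dst->cols == 1) && _src->cols + _src->rows - 1 == _dst->rows + _dst->cols - 1 && (CV_MAT_TYPE(_src->type) == CV_32FC2 || CV_MAT_TYPE(_src->type) == CV_64FC2) && (CV_MAT_TYPE(_dst->type) == CV_32FC2 || CV_MAT_TYPE(_dst->type) == CV_64FC2) in function 'cvUndistortPointsInternal'
```

View pics/c10.png

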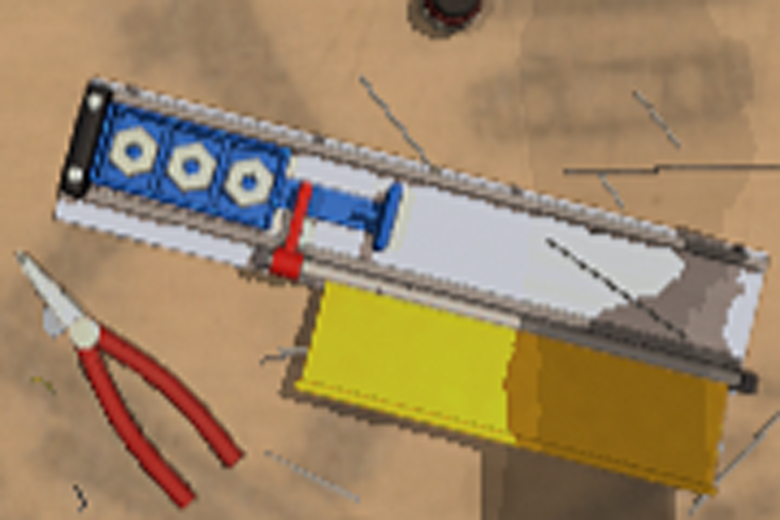

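View pics/ts10.png

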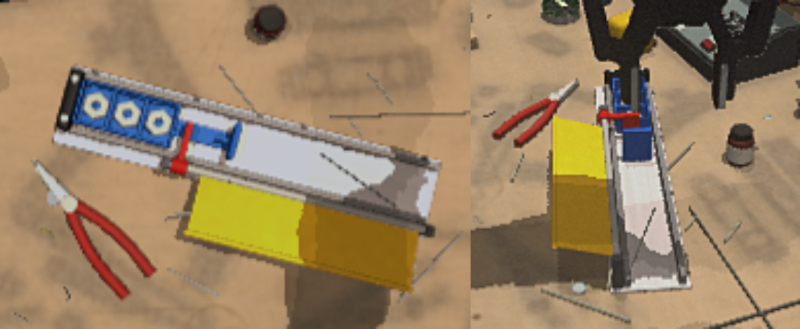

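The tray sits flush against the black stop, with its front measured at +103 mm against the 102 mm given. The gate arm is down behind the body, the nuts are in their pockets, and the robot is clear. I'm handing in.

```bash
python3 -c "
from rig import env; print(env.hand_in())"
```

```text
the job is handed in; nothing more can be done
None
```

The tray is home against the black end stop with the gate shut behind it, and I handed the job in at about 10.6 s. `hand_in` gives no verdict, so these are my own last checks.

**What I did:** I set the fingers about 55 mm apart. One fingertip pressed the treadle down, raising the gate to about 0.65 rad. The other pushed the rear plate until the force climbed to about 14 N with almost no movement. I then backed off about 9 mm with the treadle still held, and lifted clear.

**Last checks:**
- **Tray:** its front measured at channel x ≈ 103 mm against 102 mm for the stop face. It looks flush with the stop in the top view.
- **Nuts:** all three are in their pockets.
- **Gate:** the wrist depth gave 0.004 rad and the top camera 0.034 rad. They differ slightly, but both are under the 0.06 limit. The paddle top is at 36.6 mm, where 36 mm means shut.
- **Robot:** it is clear of everything, with only noise left in the wrist force reading.
- **Other objects:** the jar and pliers look unmoved in the top view. I did not check the tape measure closely at the end, but the arm never went near it.

**Not fully confirmed:** at the moment the tray passed the gate I had no depth reading of the gate angle, because the treadle was mostly hidden. The tool height was unchanged and it was still being pushed up with 5–8 N, so I take the treadle as held. One `play_rows` call was refused early on for a missing "turn" value, and nothing moved.

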